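# Put the handle blank away in the half-covered stock box

## Task

Put the long, slim wooden handle blank away in the half-covered stock box. It is longer than the opening, so pass it in tilted, one end first under the fixed cover, then lay it down so that it lies flat on the floor of the box, wholly inside. Let go of it there.

Things in the scene. Friction and masses are not known exactly. Their poses are not given: they have to be found in the camera images.
- handle_blank: Long, slim wooden bar with rounded ends, 185 x 29 x 22 mm, 70 g, lying flat left of the middle beyond the clamp jig, pointing roughly away from the robot. Beside it, 90 mm to its left or right, lies a shorter, wider brush back (150 x 52 x 18); a wedge (110 x 57 x 16) lies nearer the middle. Gripped far from its middle it sags. Origin: centre of its underside; y along its length, z up.
- blank_end_a (a point): Middle of the one end face of the handle blank, 92 mm from its centre along its +y, 11 mm above its underside.
- blank_end_b (a point): Middle of the other end face of the handle blank, 92 mm from its centre along its -y, 11 mm above its underside.
- stock_box: Fixed low wooden box, outside 242 (x) x 132 (y) mm, inside 230 x 120, floor 6 thick, walls 56 high. Fixed cover (underside 56, top 64 above bench) over the 100 mm nearest the robot; far 130 mm open. Origin: centre of underside; x from covered to open end, within 20 degrees of straight ahead; y left, z up. Inside x -115 to 115, cover's edge at x = -15. Place varies.

How it is judged:
By the outcome, as a careful person would: the job done as asked, in the order asked, and still so for the second after the job is handed in, with the robot touching nothing.
It also fails if it takes over 40 s, if anything falls off the work surface, if the arm or the gripper's body presses on something with over 40 N, if the wrist force passes 120 N, or if a joint passes its speed limit or range.

## Robot

A 6-joint arm with a two-finger parallel gripper is mounted at the origin on a cart in front of the work surface, level with it; the furniture and walls round the work are solid. World frame = base frame: x ahead of the robot, y to its left, z up, the work surface at z = 0. Lengths are in m, angles in rad, forces in N, time in s.
With the tool pointing down it reaches from about 0.275 to 0.75 m from the base axis. Payload 10.2 kg.
Tool frame: the origin (TCP) lies at the very end of the fingers, on their centre line; the grasp point (between the pads) lies 19 mm behind it (env.grip_depth is the z of the grasp point in the tool frame, in m); z points along the fingers, x is the direction in which the jaws open and shut, and the axes are right-handed (so a half turn about z gives the same grasp; the last joint's range is limited). The gripper opens to 85 mm and grips with 20 to 120 N. Pads are 22 mm wide; open, the fingers measure 114 mm over their backs; the gripper's body (76 mm by 85 mm) begins 54 mm behind the grasp point. The pads swing forward as they close: fully open they stand 13 mm farther back than shut.
Start: joints at [0.941, 0.313, 1.498, -0, 1.331, -0.223], TCP at [0.208, 0.482, 0.231] pointing down, gripper open.
Joint ranges: [-2.94, 2.94], [-0.97, 2.17], [0.19, 2.56], [-1.23, 4.37], [0.02, 3.11], [-2.88, 2.88]. Speed limits (rad/s): [2.39, 2.39, 3.01, 3.14, 3.14, 3.14].

## Interface

Orientations are given as a unit quaternion [w, x, y, z].
In Python, from bench import env gives the robot as it stands. The module is installed in compiled form; this text tells all that it offers.
- The arm moves only by the shell command python3 -m creep 'ROWS' [OPENING] [FORCE]. ROWS is JSON, one flat list of numbers, 6 for each row, row after row: the shift along the tool's x, y, z in cm, then the turn, a rotation vector about the tool's x, y, z in rad. A call has 1 to 10 rows; each row shifts and turns the commanded pose from where the row before left it, along the tool's axes as they then stand; what a row does not reach is not made up. A row lasts 1/10 s, in which the tool goes at most 50 mm and 8.59 degrees, less where a joint would pass 70% of its speed; a pose out of reach is approached as far as the arm can. A call is refused whole if a number of a shift passes 5 or a number of a turn 0.15, either way. A call with a gripper value outside its range is refused whole. OPENING is the opening, from -1 (shut) to 1 (fully open), set as the call begins (- or left out, the last holds). The fingers move at their own pace and stop on an object; FORCE is the grip in N (left out, the last holds). Time passes only in rows, so rows that do not move let the fingers close. It gives the time, the measured TCP pose, the force and the opening at its end, in the units of the state.
- env.observe(): the state, without advancing time (a new reading comes with each control period).
- env.camera(name): name is "scene" or "top" or "wrist"; returns a dict with "frame" (400x640x3 uint8, red, green, blue), "K" (3x3 intrinsics, pixels), "D" ([k1, k2, p1, p2, k3] as OpenCV has them; the pictures are not rectified), "rvec" (rotation vector, rad) and "tvec" (3), from world to camera coordinates, as OpenCV has them. Camera axes: x right, y down, z forward; pixel columns grow to the right and rows downward; lengths in m; the calibration is good to about 2 mm. A picture is of the moment at which its call begins. There is no depth.
- env.sign_off(): hands the job in, once; it reports no verdict.
The state is a dict: "clock": time; "joint_positions": joint angles; "joint_velocities": joint speeds; "joint_efforts": joint torques, N m; "ee_pos": TCP position; "ee_rot": TCP orientation; "force": force on the tool from outside, world axes, zero at the start; "moment": the same for the moment, N m; "finger_gap": finger opening in m.
Only numpy, scipy, OpenCV 4.12 (cv2) and the standard library are available. Lean on these libraries where they do the work, as an engineer would, in place of code of your own. Each camera call takes 0.05 s, during which the arm holds its last target.

## Working session

There is one attempt and no reset: what is moved stays moved. The work goes in short steps, Python scripts to look and compute and a shell command to move; the robot and the scene stay as the last step left them, time stands still between calls to the robot, and variables do not carry over. Pictures are saved under pics/ and viewed, and the job is handed in when it is done.

```bash
mkdir -p pics
cat > h.py <<'E'
import numpy as np, cv2
from bench import env
def snap(n,f):
    c=env.camera(n); cv2.imwrite('pics/'+f+'.png',cv2.cvtColor(c['frame'],cv2.COLOR_RGB2BGR))
    np.savez('pics/'+f+'.npz',**{k:np.array(v) for k,v in c.items()}); return c
def ray(f,uv,z):
    c=np.load('pics/'+f+'.npz'); R=cv2.Rodrigues(c['rvec'].astype(float))[0]; t=c['tvec'].reshape(3)
    p=cv2.undistortPoints(np.array(uv,float).reshape(-1,1,2),c['K'],c['D']).reshape(-1,2)
    o=-R.T@t; d=np.c_[p,np.ones(len(p))]@R
    z=np.broadcast_to(z,len(p)); return o+d*((z-o[2])/d[:,2])[:,None]
def proj(f,P):
    c=np.load('pics/'+f+'.npz'); return cv2.projectPoints(np.array(P,float).reshape(-1,1,3),c['rvec'].astype(float),c['tvec'].astype(float),c['K'],c['D'])[0].reshape(-1,2)
def crop(f,x0,y0,x1,y1,s,out):
    im=cv2.imread('pics/'+f+'.png')[y0:y1,x0:x1]; cv2.imwrite('pics/'+out+'.png',cv2.resize(im,None,fx=s,fy=s,interpolation=cv2.INTER_CUBIC))
E
python3 - <<'E'
from h import *
for n in ['top','scene','wrist']: snap(n,n+'0')
s=env.observe(); print(s['clock'],s['ee_pos'],s['ee_rot'],s['finger_gap'],env.grip_depth)
E
```

```text
0.15 [0.2076195  0.48199372 0.23086547] [ 1.85466237e-04  8.35359304e-01  5.49704087e-01 -4.63471348e-04] 0.08550071304224265 -0.0187
```

View pics/top0.png

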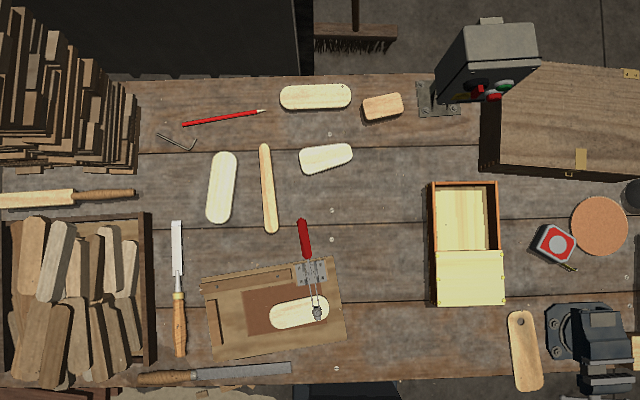

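View pics/scene0.png

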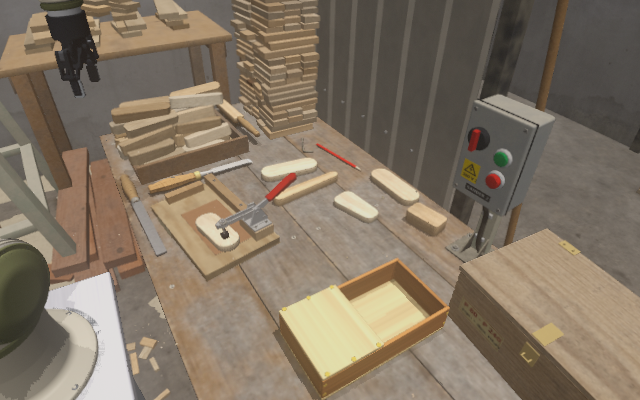

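View pics/wrist0.png

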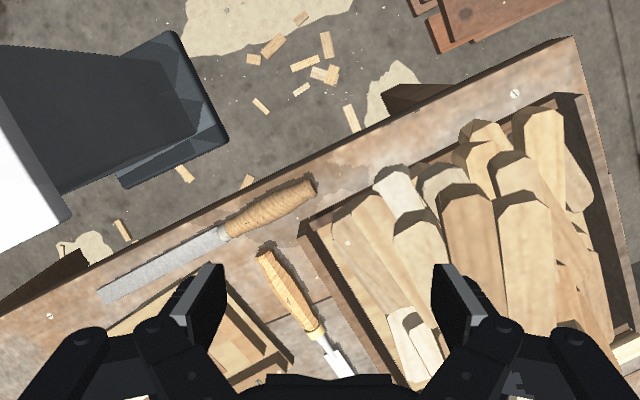

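In the top view the handle blank is the slim bar from about (265,144) to (271,233). The brush back lies to its left at (221,187) and the wedge at (326,158). The box spans (430–507, 181–307) with its cover on the near side. I'll enlarge both.

Run:
```python
from h import *
crop('top0',235,130,305,245,5,'c1'); crop('top0',415,170,520,315,4,'c2')
```

```text
(no output)
```

View pics/c1.png

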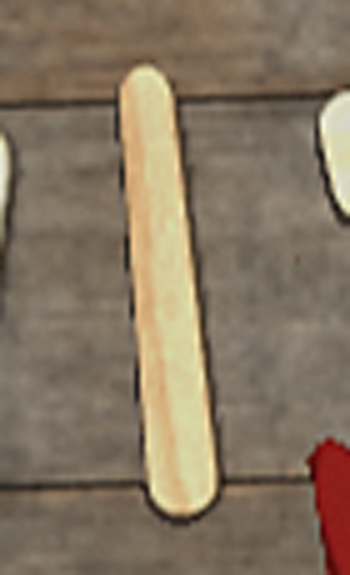

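View pics/c2.png

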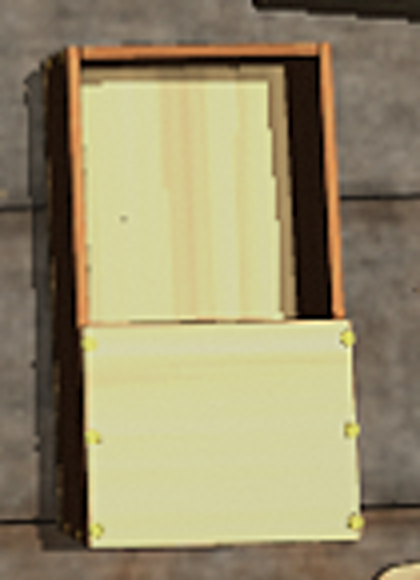

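Run:
```python
from h import *
np.set_printoptions(precision=4,suppress=True)
b=ray('top0',[[235+143/5,130+65/5],[235+182/5,130+520/5],[235+120/5,130+100/5],[235+176/5,130+100/5],[235+146/5,130+480/5],[235+217/5,130+480/5]],[.015,.015,.015,.015,.015,.015])
print(b, np.linalg.norm(b[0]-b[1]),b[:2].mean(0), np.degrees(np.arctan2(*(b[0]-b[1])[1::-1])))
print(np.linalg.norm(b[2]-b[3]),np.linalg.norm(b[4]-b[5]))
q=np.array([[82,323],[352,320],[360,538],[90,547],[68,46],[330,43]])/4+[415,170]
c=ray('top0',q,[.064]*4+[.056]*2);print(c)
for i,j in [(0,1),(2,3),(1,2),(0,3),(4,5),(3,4),(2,5)]:
  d=c[i]-c[j];print(i,j,np.linalg.norm(d[:2]),np.degrees(np.arctan2(d[1],d[0])))
C=np.load('pics/top0.npz');R=cv2.Rodrigues(C['rvec'])[0];print('cam',-R.T@C['tvec'].reshape(3),R)
```

```text
[[0.7028 0.2222 0.015 ]
 [0.5166 0.2001 0.015 ]
 [0.688  0.2312 0.015 ]
 [0.6885 0.2082 0.015 ]
 [0.5324 0.2152 0.015 ]
 [0.5331 0.1864 0.015 ]] 0.18755380628216586 [0.6097 0.2112 0.015 ] 6.781706647101644
0.023028546250526357 0.02874766179840753
[[ 0.4911 -0.1199  0.064 ]
 [ 0.495  -0.252   0.064 ]
 [ 0.3908 -0.2556  0.064 ]
 [ 0.385  -0.1244  0.064 ]
 [ 0.6259 -0.1149  0.056 ]
 [ 0.6307 -0.2458  0.056 ]]
0 1 0.13213571850398378 91.67269893207443
2 3 0.13124593432375778 -87.44358233588214
1 2 0.10419220416641471 1.9483659292133122
0 3 0.10622454376879427 2.431468192104472
4 5 0.13093722122897175 92.1291793045469
3 4 0.24105201884891467 -177.73089546083358
2 5 0.24007430905522023 -177.65751906270916
cam [0.5089 0.1088 0.9168] [[ 0.0229 -0.9997  0.0092]
 [-0.9961 -0.0236 -0.0848]
 [ 0.085  -0.0072 -0.9964]]
```

```bash
cat >> h.py <<'E'
from scipy.spatial.transform import Rotation as Ro
np.set_printoptions(precision=4,suppress=True)
def cur():
    s=env.observe(); q=s['ee_rot']; return np.array(s['ee_pos']),Ro.from_quat([q[1],q[2],q[3],q[0]]),s
def tool(xdir_deg,tilt=0):
    # jaws along xdir (world yaw); tilt about tool x: + leans tool z toward tool-... returns Rotation
    a=np.radians(xdir_deg); x=np.array([np.cos(a),np.sin(a),0]); z=np.array([0,0,-1.]); y=np.cross(z,x)
    return Ro.from_matrix(np.c_[x,y,z])*Ro.from_euler('x',tilt,degrees=True)
def delta(p,R):
    p0,R0,s=cur(); print('shift cm (tool now)',R0.inv().apply(np.array(p)-p0)*100,'turn',(R0.inv()*R).as_rotvec(),'shift in final axes',R.inv().apply(np.array(p)-p0)*100)
def play(rows):
    p,R,s=cur()
    for r in np.array(rows,float).reshape(-1,6):
        p=p+R.apply(r[:3]/100); R=R*Ro.from_rotvec(r[3:]); print(p,R.as_matrix()[:,2])
E
python3 - <<'E'
from h import *
delta([.6368,.2144,.15],tool(96.8))
E
```

```text
shift cm (tool now) [-7.5874 50.005   8.084 ] turn [-0.0005  0.0009 -0.5255] shift in final axes [-31.6528  39.4477   8.0865]
```

```bash
python3 -m creep '[-0.6,4.2,0.5,0,0,0,-0.6,4.2,0.5,0,0,0,-0.6,4.2,0.5,0,0,0,-0.6,4.2,0.5,0,0,0,-0.6,4.2,0.5,0,0,0,-0.6,4.2,0.5,0,0,0,-0.6,4.2,0.5,0,0,0,-0.6,4.2,0.5,0,0,0,-0.6,4.2,0.5,0,0,0,-0.6,4.2,0.5,0,0,0]' 0.4 60
python3 - <<'E'
from h import *
delta([.6368,.2144,.15],tool(96.8))
E
```

```text
clock: 1.15
ee_pos: [0.571, 0.2597, 0.1808]
ee_rot: [-0.0, 0.835, 0.55, -0.0]
force: [0.4, 0.5, 1.0]
finger_gap: 0.0596
shift cm (tool now) [-1.5514  7.8393  3.0747] turn [-0.0006  0.0002 -0.5257] shift in final axes [-5.2757  6.0007  3.0782]
```

```bash
python3 -m creep '[-0.8,3.9,1.0,0,0,0,-0.8,3.9,1,0,0,0,0,0,0,0,0,-0.14,0,0,0,0,0,-0.14,0,0,0,0,0,-0.14,0,0,0,0,0,-0.11,0,0,0,0,0,0]' 0.4 60
python3 - <<'E'
from h import *
delta([.6368,.2144,.15],tool(96.8))
snap('wrist','w1');snap('top','t1')
print(proj('w1',[[.6368,.2144,.022],[.61,.2112,.022],[.7018,.2222,.011],[.5176,.2001,.011]]))
E
```

```text
clock: 1.85
ee_pos: [0.6349, 0.2153, 0.1609]
ee_rot: [-0.0, 0.662, 0.75, -0.0]
force: [0.4, 0.8, 0.1]
finger_gap: 0.0595
shift cm (tool now) [-0.1118  0.1787  1.0884] turn [-0.0008  0.0001  0.0054] shift in final axes [-0.1109  0.1785  1.0885]
[[326.3471 183.942 ]
 [326.4552 151.2207]
 [326.2302 250.533 ]
 [326.8626  27.4078]]
```

View pics/w1.png

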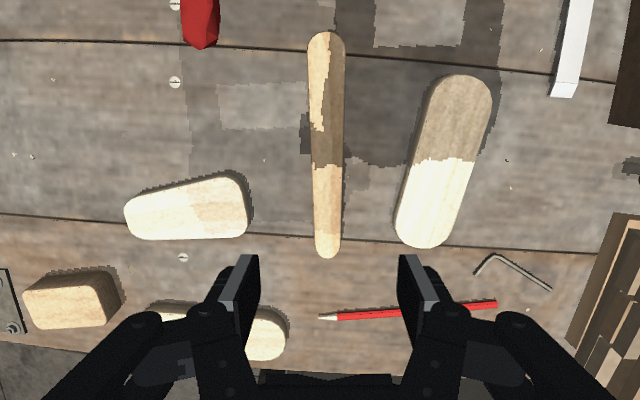

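The bar runs from (326,32) to (327,258) in the wrist view, straight between the fingers and about 3–5 mm farther out than I predicted. The fingers clear the brush back, so I'm going down.

```bash
python3 -m creep '[-0.1,0.4,3.5,0,0,0,0,0,3.5,0,0,0,0,0,3.5,0,0,0,0,0,2.5,0,0,0,0,0,1.5,0,0,0,0,0,0.8,0,0,0,0,0,0,0,0,0]' 0.4 60
python3 - <<'E'
from h import *
print(cur()[0],cur()[2]['force'])
snap('wrist','w2')
E
```

```text
clock: 2.65
ee_pos: [0.6391, 0.2148, 0.008]
ee_rot: [-0.0, 0.663, 0.749, -0.0]
force: [-0.2, -0.0, 0.8]
finger_gap: 0.0597
[0.6391 0.2148 0.008 ] [-0.2048 -0.0306  0.797 ]
```

View pics/w2.png

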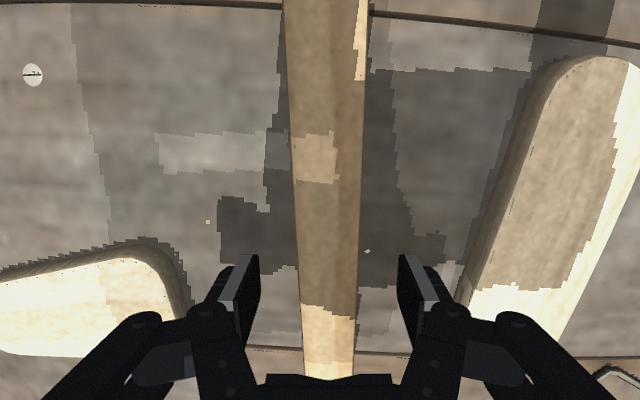

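The bar sits centred between the pads at around (328,300). I'll go down the last 5 mm and close.

```bash
python3 -m creep '[0,0,0.5,0,0,0,0,0,0,0,0,0]' 0.4 60; python3 -m creep '[0,0,0,0,0,0,0,0,0,0,0,0,0,0,0,0,0,0,0,0,0,0,0,0,0,0,0,0,0,0]' -1 60
python3 -m creep '[0,0,-1,0,0,0,0,0,-2,0,0,0,0,0,-4,0,0,0,0,0,-4,0,0,0,0,0,-4,0,0,0,0,0,-4,0,0,0,0,0,-4,0,0,0,0,0,0,0,0,0]'
python3 - <<'E'
from h import *
snap('wrist','w3');snap('scene','s3')
E
```

```text
clock: 2.9
ee_pos: [0.6393, 0.2148, 0.0037]
ee_rot: [0.0, 0.662, 0.749, 0.0]
force: [-0.0, -0.9, -0.4]
finger_gap: 0.0597
clock: 3.4
ee_pos: [0.6395, 0.2149, 0.0039]
ee_rot: [0.0, 0.662, 0.749, 0.0]
force: [-0.3, 0.8, 5.2]
finger_gap: 0.0239
clock: 4.2
ee_pos: [0.6405, 0.2151, 0.2402]
ee_rot: [0.003, 0.662, 0.749, 0.004]
force: [0.8, -0.1, 0.6]
finger_gap: 0.0237
```

View pics/w3.png

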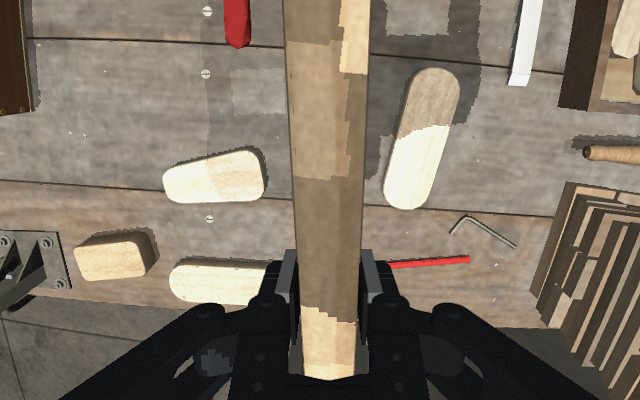

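View pics/s3.png

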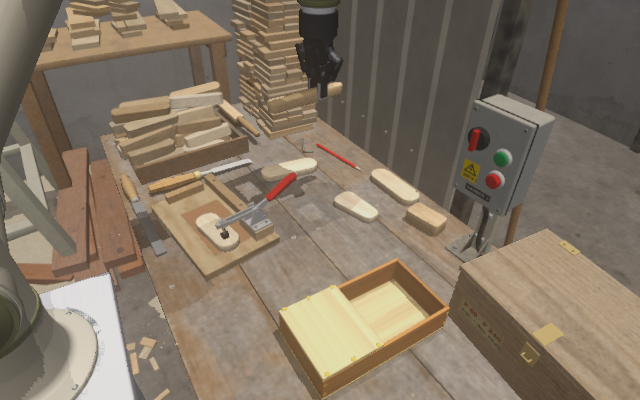

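Held: the gap is 24 mm and the bar isn't sagging against the earlier view. Next I'll work out the insertion waypoints, along with the cover clearances and the wrist camera's position in the tool frame.

```bash
cat >> h.py <<'E'
O=np.array([.508,-.1852]);YAW=2.2
def way(th,Lx,Lz,s=120,d=4):
    t=np.radians(th);u=np.array([np.cos(t),np.sin(t)]);n=np.array([np.sin(t),-np.cos(t)])
    L=np.array([Lx,Lz]);T=(L+s*u-d*n)/1000
    top=Lz+(-15-Lx)*np.tan(t)+22/np.cos(t); wall=Lz+(115-Lx)*np.tan(t)
    body=T*1000-73*n-43*u
    y=np.radians(YAW);e=np.array([np.cos(y),np.sin(y)])
    p=np.r_[O+T[0]*e,T[1]]
    print('th',th,'L',L,'top@cover %.0f'%top,'bottom@wall %.0f'%wall,'farx %.0f'%(Lx+185*u[0]),'body',body.round(),'TCP',p)
    return p,tool(90+YAW,-th)
E
python3 - <<'E'
from h import *
c=np.load('pics/w3.npz');R=cv2.Rodrigues(c['rvec'])[0];p,Rt,s=cur()
print('cam in tool',Rt.inv().apply(-R.T@c['tvec'].reshape(3)-p))
for a in [(30,5,130),(30,5,12),(30,-40,10),(20,-62,9),(15,-85,9),(8,-100,8),(0,-105,7)]: q=way(*a)
q=way(30,5,130);delta(*q)
E
```

```text
cam in tool [ 0.0006 -0.0771 -0.1488]
th 30 L [  5 130] top@cover 144 bottom@wall 194 farx 165 body [ 33. 235.] TCP [ 0.6148 -0.1811  0.1935]
th 30 L [ 5 12] top@cover 26 bottom@wall 76 farx 165 body [ 33. 117.] TCP [ 0.6148 -0.1811  0.0755]
th 30 L [-40  10] top@cover 50 bottom@wall 99 farx 120 body [-12. 115.] TCP [ 0.5699 -0.1828  0.0735]
th 20 L [-62   9] top@cover 50 bottom@wall 73 farx 112 body [-16. 108.] TCP [ 0.5574 -0.1833  0.0538]
th 15 L [-85   9] top@cover 51 bottom@wall 63 farx 94 body [-31. 103.] TCP [ 0.5379 -0.1841  0.0439]
th 8 L [-100    8] top@cover 42 bottom@wall 38 farx 83 body [-34.  95.] TCP [ 0.5263 -0.1845  0.0287]
th 0 L [-105    7] top@cover 29 bottom@wall 7 farx 80 body [-28.  84.] TCP [ 0.523  -0.1846  0.011 ]
th 30 L [  5 130] top@cover 144 bottom@wall 194 farx 165 body [ 33. 235.] TCP [ 0.6148 -0.1811  0.1935]
shift cm (tool now) [-38.9873  -7.2691   4.0358] turn [-0.5224 -0.0222  0.0828] shift in final axes [-39.4625  -5.4325   1.5294]
```

```bash
python3 -m creep '[-3.9,-0.7,0,0,0,0,-3.9,-0.7,0,0,0,0,-3.9,-0.7,0,0,0,0,-3.9,-0.7,0,0,0,0,-3.9,-0.7,0,0,0,0,-3.9,-0.7,0,0,0,0,-3.9,-0.7,0,0,0,0,-3.9,-0.7,0,0,0,0,-3.9,-0.7,0,0,0,0,-3.9,-0.7,0,0,0,0]'
python3 -m creep '[0,0,0,-0.13,0,0.02,0,0,0,-0.13,0,0.02,0,0,0,-0.13,0,0.02,0,0,0,-0.13,0,0.02,0,0,0,0,0,0]'
python3 - <<'E'
from h import *
q=way(30,5,130);delta(*q)
snap('wrist','w4');snap('scene','s4');snap('top','t4');crop('top',0,0,1,1,1,'x') if 0 else None
E
```

```text
clock: 5.3
ee_pos: [0.6167, -0.1822, 0.2315]
ee_rot: [-0.002, 0.662, 0.749, -0.0]
force: [0.2, 0.6, -0.5]
finger_gap: 0.0236
clock: 5.8
ee_pos: [0.6148, -0.1803, 0.2301]
ee_rot: [0.168, 0.671, 0.697, 0.192]
force: [-0.4, -0.6, 0.4]
finger_gap: 0.0238
th 30 L [  5 130] top@cover 144 bottom@wall 194 farx 165 body [ 33. 235.] TCP [ 0.6148 -0.1811  0.1935]
shift cm (tool now) [-0.1731 -1.8008  3.1835] turn [-0.0085 -0.0243 -0.0067] shift in final axes [-0.0836 -1.8287  3.1712]
```

View pics/w4.png

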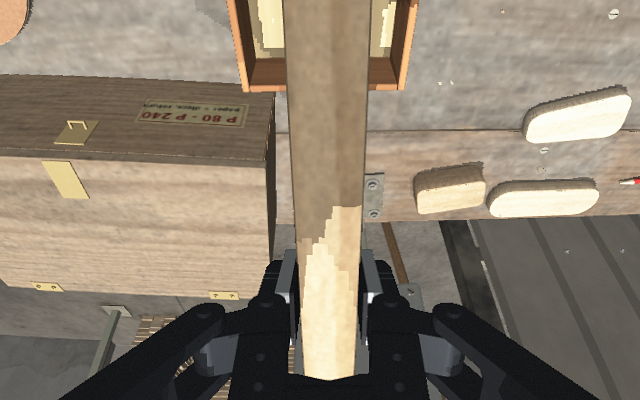

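View pics/s4.png

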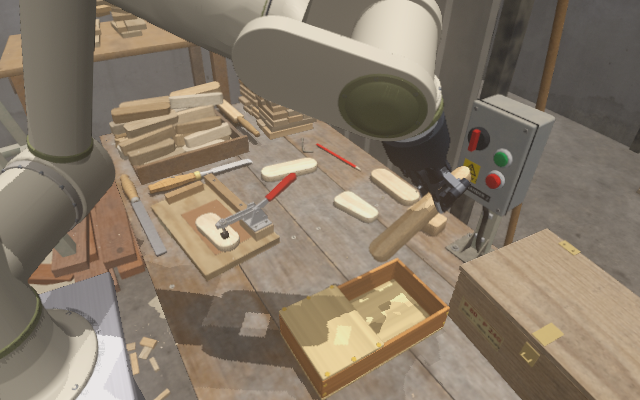

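View pics/t4.png

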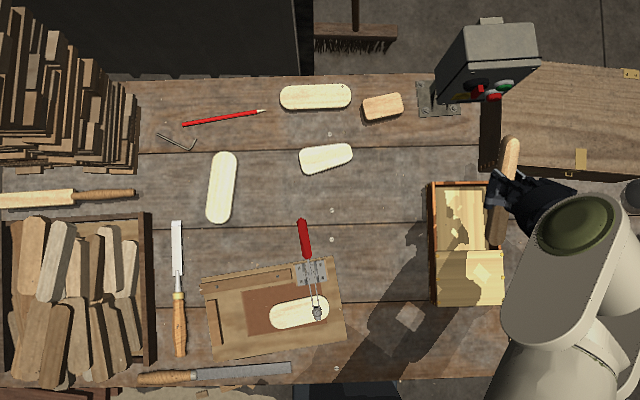

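The tilt is right: near end down, over the box. The large chest beside the box needs a clearance check against the bar's far end and the gripper.

Run:
```python
from h import *
print(ray('top0',[[478,168],[632,182],[484,170],[500,62],[540,62],[498,165]],0))
print(ray('top0',[[540,62],[500,165],[484,100],[640,172]],.16))
# scene ground corner of chest near-left-bottom & heights
print(ray('scene0',[[450,312]],0), proj('scene0',[[.66,-.24,0],[.66,-.24,.1],[.66,-.24,.2]]))
crop('scene0',400,200,640,400,3,'c5');crop('top0',420,10,640,200,3.5,'c6')
```

```text
[[ 0.6646 -0.2273  0.    ]
 [ 0.644  -0.5675  0.    ]
 [ 0.6607 -0.2401  0.    ]
 [ 0.8985 -0.2795  0.    ]
 [ 0.9024 -0.369   0.    ]
 [ 0.6722 -0.2704  0.    ]]
[[ 0.8338 -0.2857  0.16  ]
 [ 0.6438 -0.2078  0.16  ]
 [ 0.7593 -0.1811  0.16  ]
 [ 0.6389 -0.4656  0.16  ]]
[[ 0.6689 -0.2262  0.    ]] [[451.7463 319.7801]
 [465.9291 281.2136]
 [482.8794 234.1591]]
```

View pics/c5.png

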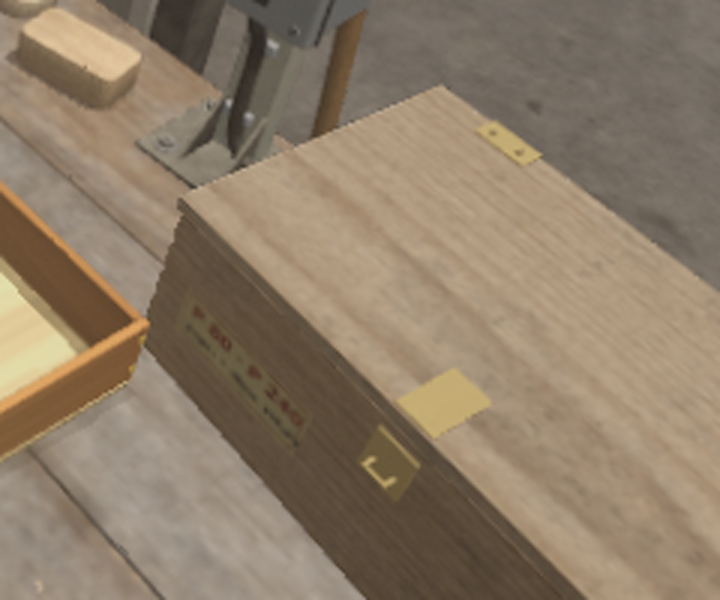

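View pics/c6.png

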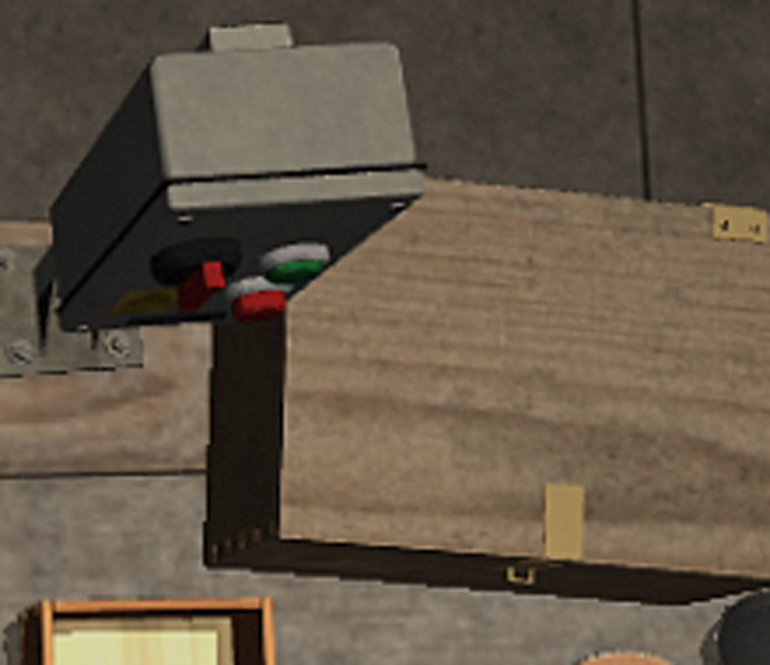

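The chest starts at x≥0.663, y≤−0.227. The bar (y≥−0.197) and the gripper (x≤0.63) both clear it. Continuing down to just above the opening.

```bash
python3 -m creep '[-0.1,-0.9,1.6,-0.01,-0.024,-0.007,0,-0.9,1.6,0,0,0,0,-1.2,2,0,0,0,0,-1.2,2.0,0,0,0,0,0,0,0,0,0]'
python3 - <<'E'
from h import *
q=way(30,5,82);delta(*q)
snap('wrist','w5');snap('scene','s5');crop('scene5' if 0 else 's5',270,180,480,390,3,'c7')
p,R,s=cur()
P=lambda x,y,z:R.apply(np.array([x,y,z])/1000)+p
print(proj('s5',[P(a,b,c) for a in(-13,13) for b in (-120,) for c in(-18,4)]),proj('s5',[P(0,65,-18)]), s['force'])
E
```

```text
clock: 6.45
ee_pos: [0.6172, -0.1808, 0.1467]
ee_rot: [0.179, 0.668, 0.697, 0.187]
force: [-1.1, 0.8, 0.1]
finger_gap: 0.0238
th 30 L [ 5 82] top@cover 96 bottom@wall 146 farx 165 body [ 33. 187.] TCP [ 0.6148 -0.1811  0.1455]
shift cm (tool now) [-0.023  -0.2692 -0.0105] turn [ 0.0002 -0.0015  0.004 ] shift in final axes [-0.0241 -0.2691 -0.0104]
[[371.7065 298.4521]
 [376.3168 303.4949]
 [361.3069 286.7874]
 [366.0717 292.0101]] [[455.3483 210.1114]] [ 0.6104 -1.2675 -0.3092]
```

View pics/c7.png

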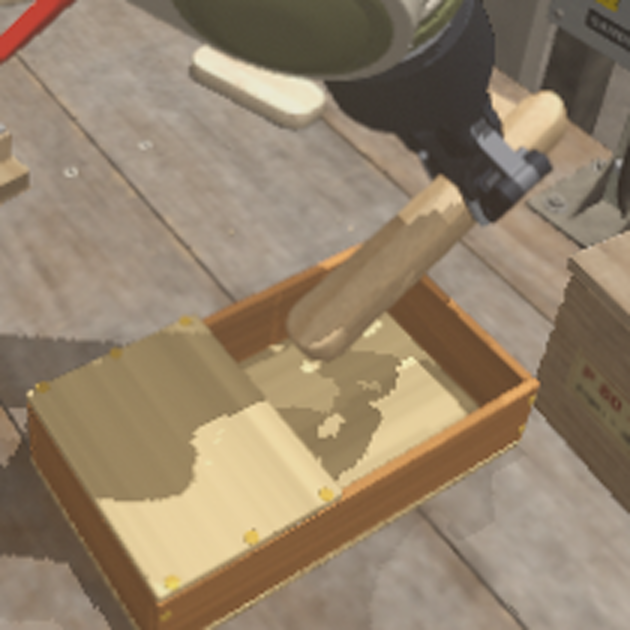

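View pics/w5.png

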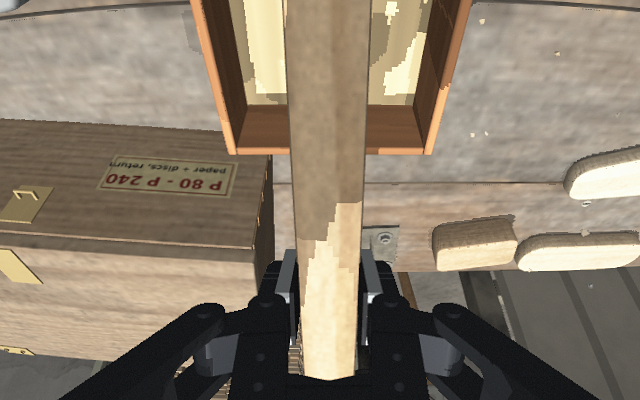

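The tip is in the opening ahead of the cover: crop (318,360), or (376,300) in the scene picture. That puts it about 3–4 mm farther out than modelled, so I'll use s=117. The walls are symmetric about the bar. Descending to just above the floor.

```bash
python3 -m creep '[0,-1.2,2,0,0,0,0,-1.2,2,0,0,0,0,-1.0,1.5,0,0,0,0,0,0,0,0,0]'
python3 - <<'E'
from h import *
print(env.observe()['force'])
q=way(30,5,12,117);delta(*q);q=way(30,-40,10,117);delta(*q)
snap('scene','s6');crop('s6',270,180,480,390,3,'c8')
E
```

```text
clock: 6.95
ee_pos: [0.616, -0.1817, 0.0845]
ee_rot: [0.182, 0.668, 0.697, 0.187]
force: [0.6, -0.2, -0.6]
finger_gap: 0.0232
[ 0.6355 -0.2346 -0.553 ]
th 30 L [ 5 12] top@cover 26 bottom@wall 76 farx 165 body [ 31. 116.] TCP [ 0.6122 -0.1812  0.074 ]
shift cm (tool now) [ 0.0729 -0.8558  0.7253] turn [0.0043 0.0007 0.004 ] shift in final axes [ 0.0689 -0.853   0.729 ]
th 30 L [-40  10] top@cover 50 bottom@wall 99 farx 120 body [-14. 114.] TCP [ 0.5673 -0.1829  0.072 ]
shift cm (tool now) [ 0.0873 -4.844  -1.3685] turn [0.0043 0.0007 0.004 ] shift in final axes [ 0.0689 -4.8501 -1.3478]
```

View pics/c8.png

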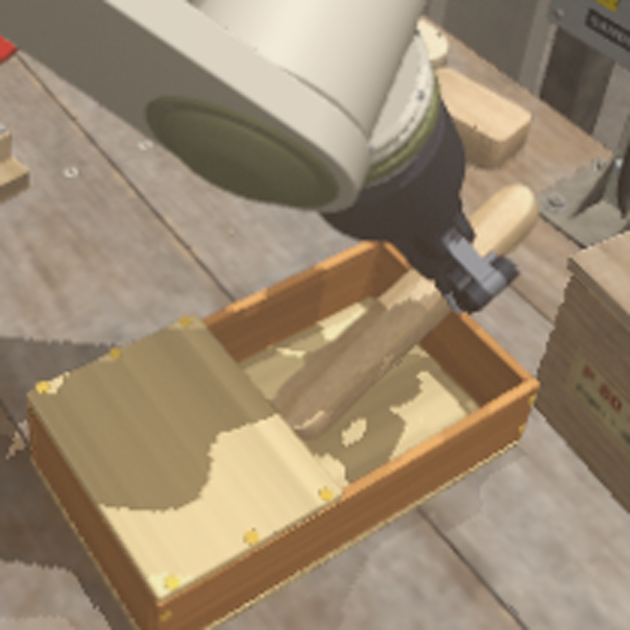

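The tip is inside the opening with the cover edge clear. Now the last few mm down, then the slide under the cover.

```bash
python3 -m creep '[0,-0.8,0.7,0,0,0,0,-1.3,-0.7,0,0,0,0,-1.3,-0.7,0,0,0,0,-1.2,-0.7,0,0,0,0,0,0,0,0,0]'
python3 - <<'E'
from h import *
print(env.observe()['force'])
q=way(30,-40,10,117);delta(*q);q=way(20,-62,9,117);delta(*q)
snap('scene','s7');crop('s7',270,180,480,390,3,'c9');snap('wrist','w7')
E
```

```text
clock: 7.5
ee_pos: [0.5695, -0.1846, 0.0762]
ee_rot: [0.184, 0.668, 0.696, 0.188]
force: [0.6, -0.3, 0.4]
finger_gap: 0.0236
[ 0.5548 -0.3019  0.439 ]
th 30 L [-40  10] top@cover 50 bottom@wall 99 farx 120 body [-14. 114.] TCP [ 0.5673 -0.1829  0.072 ]
shift cm (tool now) [ 0.1783 -0.396   0.2523] turn [0.0079 0.0036 0.0045] shift in final axes [ 0.1756 -0.3948  0.2561]
th 20 L [-62   9] top@cover 50 bottom@wall 73 farx 112 body [-19. 107.] TCP [ 0.5545 -0.1834  0.0528]
shift cm (tool now) [ 0.1912 -2.4676  1.2602] turn [0.1825 0.004  0.0041] shift in final axes [ 0.1756 -2.1986  1.6879]
```

View pics/c9.png

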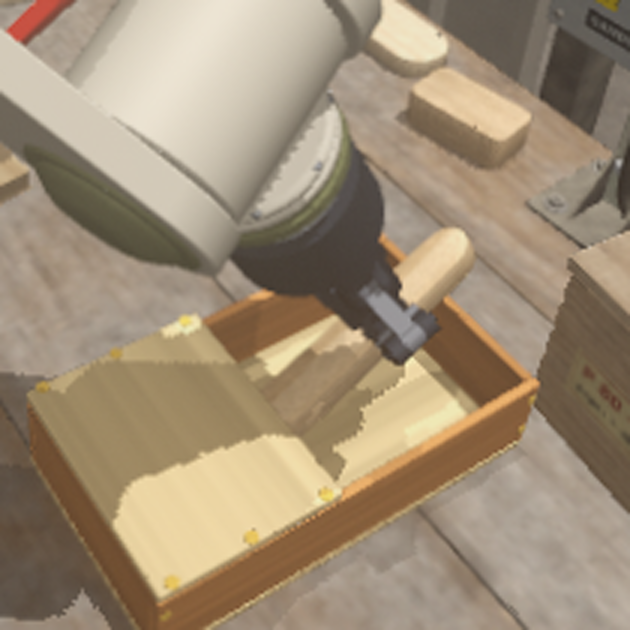

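View pics/w7.png

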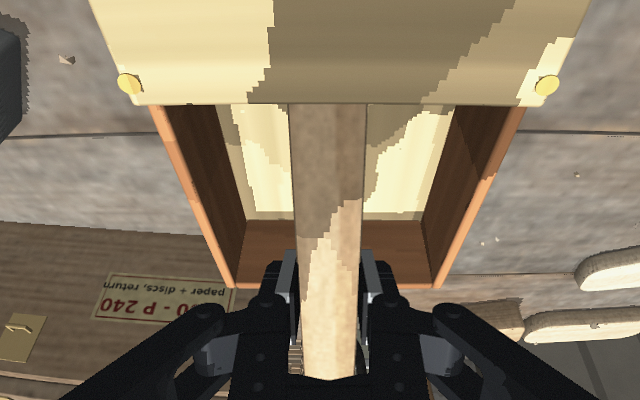

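The near end is under the cover, the tip is clear and there are no contact forces. Now lay it down in stages while sliding in.

```bash
python3 -m creep '[0.18,-0.4,0.25,0,0,0,0,-0.5,0.25,0.044,0,0,0,-0.5,0.28,0.044,0.002,0.002,0,-0.5,0.28,0.044,0.002,0.002,0,-0.5,0.3,0.044,0,0,0,0,0,0,0,0]'
python3 - <<'E'
from h import *
print(env.observe()['force'])
q=way(20,-62,9,117);delta(*q);q=way(15,-85,9,117);delta(*q)
snap('scene','s8');crop('s8',270,180,480,390,3,'c10')
E
```

```text
clock: 8.2
ee_pos: [0.5547, -0.1826, 0.0509]
ee_rot: [0.121, 0.682, 0.71, 0.127]
force: [0.6, 0.2, -0.2]
finger_gap: 0.0241
[ 0.6082  0.1847 -0.1655]
th 20 L [-62   9] top@cover 50 bottom@wall 73 farx 112 body [-19. 107.] TCP [ 0.5545 -0.1834  0.0528]
shift cm (tool now) [-0.0789  0.0431 -0.1845] turn [ 0.0042 -0.0016  0.001 ] shift in final axes [-0.0792  0.0424 -0.1846]
th 15 L [-85   9] top@cover 51 bottom@wall 63 farx 94 body [-33. 103.] TCP [ 0.535  -0.1842  0.0431]
shift cm (tool now) [-0.0772 -2.1288  0.041 ] turn [ 0.0915 -0.0016  0.001 ] shift in final axes [-0.0792 -2.1161  0.2354]
```

View pics/c10.png

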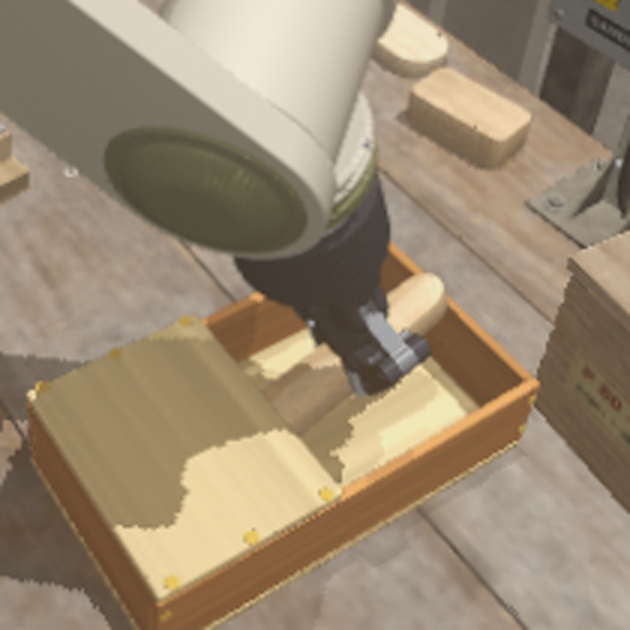

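```bash
python3 -m creep '[0,-0.7,0,0.03,0,0,0,-0.7,0.05,0.03,0,0,0,-0.7,0.05,0.03,0,0,0,0,0,0,0,0]'
python3 - <<'E'
from h import *
print(env.observe()['force'])
q=way(15,-85,9,117);delta(*q);q=way(8,-100,9,117);delta(*q);q=way(0,-104,9,117);delta(*q)
E
```

```text
clock: 8.65
ee_pos: [0.5346, -0.1834, 0.0434]
ee_rot: [0.091, 0.687, 0.714, 0.096]
force: [-0.3, -0.2, -1.0]
finger_gap: 0.0235
[-0.2937 -0.1556 -0.9759]
th 15 L [-85   9] top@cover 51 bottom@wall 63 farx 94 body [-33. 103.] TCP [ 0.535  -0.1842  0.0431]
shift cm (tool now) [-0.0755  0.025   0.0382] turn [ 0.0024 -0.0018  0.0003] shift in final axes [-0.0754  0.0252  0.0382]
th 8 L [-100    9] top@cover 43 bottom@wall 39 farx 83 body [-37.  96.] TCP [ 0.5233 -0.1846  0.0292]
shift cm (tool now) [-0.0769 -1.4648  1.0753] turn [ 0.1245 -0.0018  0.0005] shift in final axes [-0.0754 -1.3198  1.249 ]
th 0 L [-104    9] top@cover 31 bottom@wall 9 farx 81 body [-30.  86.] TCP [ 0.521  -0.1847  0.013 ]
shift cm (tool now) [-0.0795 -2.1114  2.5832] turn [ 0.2642 -0.0018  0.0006] shift in final axes [-0.0754 -1.3636  3.045 ]
```

```bash
python3 -m creep '[0,-0.45,0.35,0.04,0,0,0,-0.42,0.36,0.04,0,0,0,-0.4,0.38,0.044,0,0,0,0,0,0,0,0]'
python3 - <<'E'
from h import *
print(env.observe()['force'])
q=way(8,-99,9,117);delta(*q);q=way(0,-101,8,117);delta(*q)
snap('wrist','w9')
E
```

```text
clock: 9.05
ee_pos: [0.525, -0.1837, 0.0298]
ee_rot: [0.048, 0.691, 0.719, 0.051]
force: [0.1, -0.0, -0.6]
finger_gap: 0.0236
[ 0.1086 -0.0433 -0.5916]
th 8 L [-99   9] top@cover 43 bottom@wall 39 farx 84 body [-36.  96.] TCP [ 0.5243 -0.1846  0.0292]
shift cm (tool now) [-0.0844 -0.0838  0.0413] turn [ 0.0008 -0.0021  0.0009] shift in final axes [-0.0844 -0.0837  0.0415]
th 0 L [-101    8] top@cover 30 bottom@wall 8 farx 84 body [-27.  85.] TCP [ 0.524  -0.1846  0.012 ]
shift cm (tool now) [-0.0877 -0.3553  1.7445] turn [ 0.1404 -0.002   0.0011] shift in final axes [-0.0844 -0.1076  1.7772]
```

View pics/w9.png

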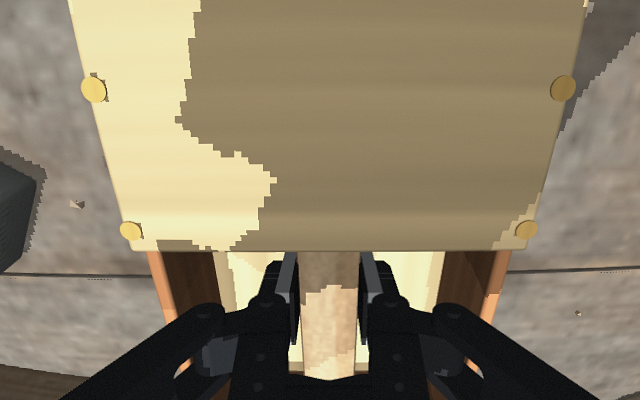

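The bar disappears under the cover's edge at row 250, centred between the walls. Levelling out and going down to the floor.

```bash
python3 -m creep '[0,-0.15,0.5,0.045,0,0,0,-0.1,0.6,0.045,0,0,0,-0.1,0.6,0.05,0,0,0,0,0,0,0,0]'
python3 -m creep '[0,0,0.1,0,0,0,0,0,0,0,0,0]'
python3 -m creep '[0,0,0.1,0,0,0,0,0,0,0,0,0]'
python3 - <<'E'
from h import *
s=env.observe();print(s['force'],s['moment'])
q=way(0,-101,6,117);delta(*q)
snap('scene','s10');crop('s10',270,180,480,390,3,'c11')
E
```

```text
clock: 9.5
ee_pos: [0.5231, -0.1837, 0.0123]
ee_rot: [-0.001, 0.693, 0.721, 0.001]
force: [0.9, -0.2, -0.8]
finger_gap: 0.0237
clock: 9.7
ee_pos: [0.5225, -0.184, 0.0119]
ee_rot: [-0.0, 0.693, 0.721, 0.001]
force: [-1.3, 1.1, -1.2]
finger_gap: 0.0236
clock: 9.9
ee_pos: [0.5225, -0.1841, 0.0109]
ee_rot: [-0.0, 0.693, 0.721, 0.001]
force: [-0.9, -0.9, -1.2]
finger_gap: 0.0237
[-0.9118 -0.9286 -1.2252] [ 0.0161 -0.024  -0.009 ]
th 0 L [-101    6] top@cover 28 bottom@wall 6 farx 84 body [-27.  83.] TCP [ 0.524  -0.1846  0.01  ]
shift cm (tool now) [-0.0593  0.145   0.0858] turn [ 0.0001 -0.0014  0.0004] shift in final axes [-0.0591  0.145   0.0858]
```

View pics/c11.png

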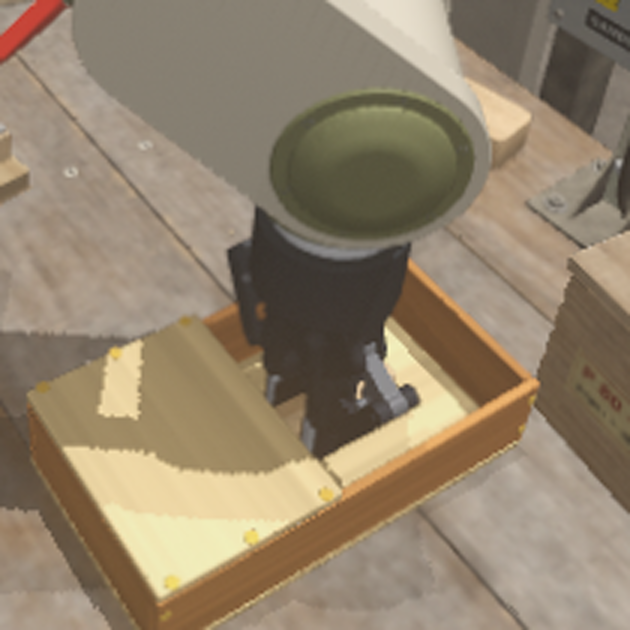

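```bash
python3 -m creep '[0,0,0.1,0,0,0,0,0,0,0,0,0]'; python3 -m creep '[0,0,0.1,0,0,0,0,0,0,0,0,0]'
```

```text
clock: 10.15
ee_pos: [0.5227, -0.1841, 0.0099]
ee_rot: [-0.001, 0.693, 0.721, 0.0]
force: [-0.3, 0.3, 2.3]
finger_gap: 0.0235
clock: 10.35
ee_pos: [0.5227, -0.1841, 0.0099]
ee_rot: [-0.0, 0.693, 0.721, 0.0]
force: [-5.3, 2.0, 12.6]
finger_gap: 0.0236
```

The bar meets the floor: 12.6 N at TCP z 9.9 mm, exactly as modelled. Releasing and backing straight up.

```bash
python3 -m creep '[0,0,0,0,0,0,0,0,0,0,0,0,0,0,0,0,0,0,0,0,0,0,0,0]' 0.2 20; python3 -m creep '[0,0,-0.5,0,0,0,0,0,-1,0,0,0,0,0,-2,0,0,0,0,0,-3,0,0,0,0,0,-4,0,0,0,0,0,0,0,0,0]'
python3 - <<'E'
from h import *
snap('wrist','w11');snap('scene','s11');crop('s11',270,180,480,390,3,'c12')
E
```

```text
clock: 10.75
ee_pos: [0.5225, -0.184, 0.0086]
ee_rot: [-0.001, 0.693, 0.721, 0.0]
force: [-0.1, 0.0, -0.1]
finger_gap: 0.0516
clock: 11.35
ee_pos: [0.5249, -0.1854, 0.1196]
ee_rot: [0.004, 0.693, 0.721, 0.001]
force: [0.2, 0.4, -0.4]
finger_gap: 0.0511
```

View pics/w11.png

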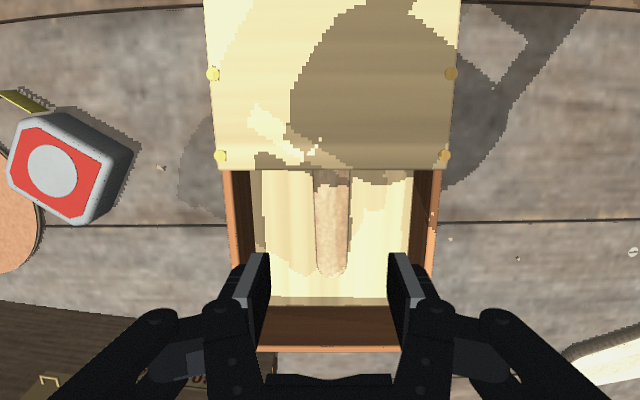

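View pics/c12.png

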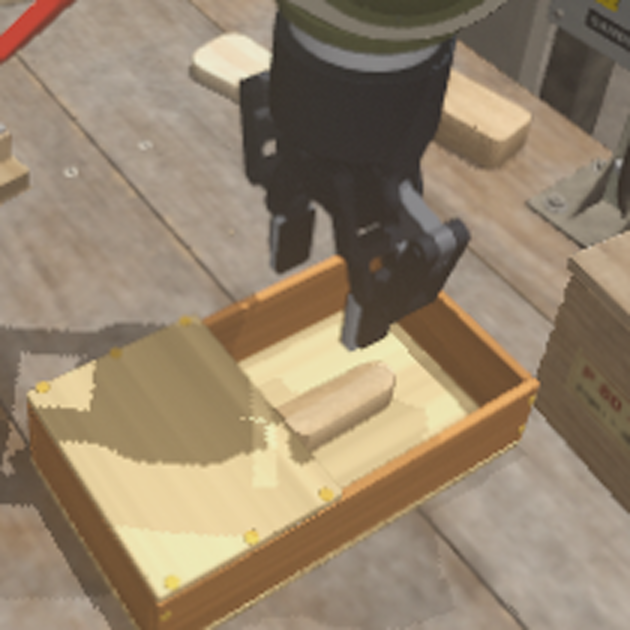

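```bash
python3 -m creep '[0,0,-4,0,0,0,0,0,-4,0,0,0,4,0,-4,0,0,0,4,0,-2,0,0,0,4,0,0,0,0,0,4,0,0,0,0,0,4,0,0,0,0,0,4,0,0,0,0,0,0,0,0,0,0,0]'
python3 - <<'E'
from h import *
for n in('top','scene'): snap(n,n+'12')
e=np.array([np.cos(np.radians(2.2)),np.sin(np.radians(2.2))])
for z in (.028,.017):
  r=ray('w11',[[331,276],[317,200],[350,200]],z)[:,:2]-O; print('w',z,r@e,r@[-e[1],e[0]])
crop('top12',415,170,520,315,4,'c13');crop('scene12',270,250,460,400,4,'c14')
E
```

```text
clock: 12.35
ee_pos: [0.5127, 0.0546, 0.2486]
ee_rot: [-0.002, 0.692, 0.722, 0.0]
force: [0.2, -0.3, -0.4]
finger_gap: 0.0516
w 0.028 [0.0774 0.0176 0.0176] [ 0.0014 -0.0084  0.0143]
w 0.017 [0.0839 0.0214 0.0213] [ 0.0015 -0.0088  0.015 ]
```

View pics/c13.png

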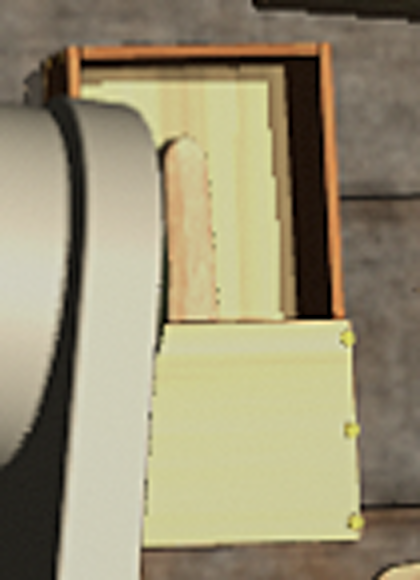

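View pics/c14.png

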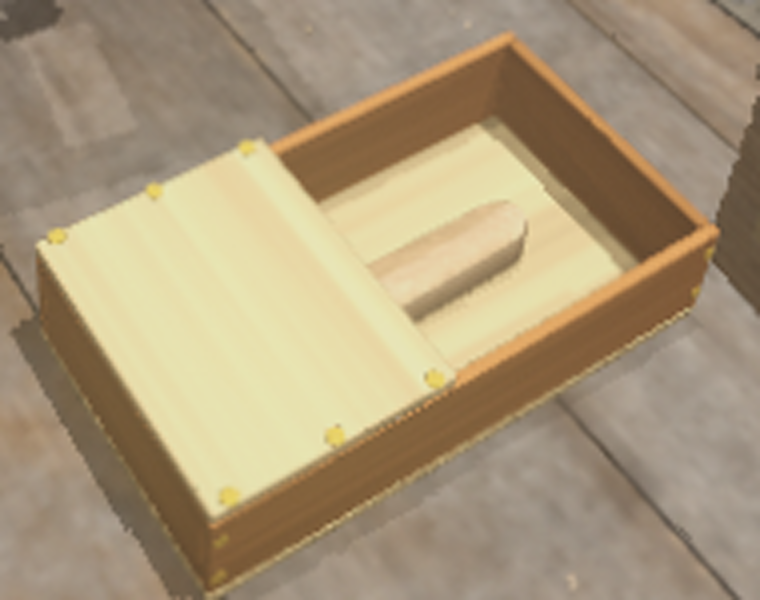

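The bar lies along the floor, with its far end at c13 (183,135) and c14 (515,203). I'll triangulate that end's height as a flatness check before handing in.

Run:
```python
from h import *
e=np.array([np.cos(np.radians(2.2)),np.sin(np.radians(2.2))])
for z in(.024,.028,.032,.036):
  a=ray('top12',[[415+183/4,170+137/4]],z)[0,:2]-O;b=ray('scene12',[[270+517/4,250+206/4]],z)[0,:2]-O
  print(z,a@e,a@[-e[1],e[0]],b@e,b@[-e[1],e[0]])
print(env.observe()['joint_velocities'])
env.sign_off()
```

```text
0.024 0.07723553772768148 6.254903058658351e-06 0.08159071684761704 0.0043679715647617435
0.028 0.07694424365693263 0.0013224009192790763 0.07903009804109377 0.002208279335927519
0.032 0.07665294958618366 0.0026385469354994425 0.07646947923457037 4.8587107093243454e-05
0.036 0.0763616555154348 0.003954692951719805 0.07390886042804709 -0.002111105121740981
[-0.0402  0.0025 -0.0048 -0.0034 -0.0004 -0.0041]
the job is handed in; nothing more can be done
```

I put the handle blank in the stock box and signed the job off at about 12.5 s. It went in near end first, tilted 30° under the cover, was laid flat on the floor and released, and the arm was withdrawn clear.

What my last checks showed:
- **Flatness:** the top of the far end triangulates to 28–32 mm above the bench. A bar lying flat would give 28 mm, so this agrees within the camera calibration.
- **Inside the box:** the far end is at box x of about 77–80 mm, which puts the hidden near end at about −105 to −108 mm. The inside wall is at −115 mm. The bar lies within 1–3 mm of the box's centre line.
- **Forces:** the only notable contact I read was about 14 N when the bar was set on the floor. The wrist force returned to zero after release.
- **Not seen directly:** the near end is under the cover, so its position comes from the bar's 185 mm length.
- **Disagreement:** the wrist and scene views put the bar 3–5 mm farther along than my first estimate from the top view. I allowed for this during the insertion.

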